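# Prop the winder guard and take out the full red spool

### The arm

A 6-joint arm with a two-finger parallel gripper is mounted at the origin on a cart in front of the work surface, level with it; the furniture and walls round the work are solid. World frame = base frame: x ahead of the robot, y to its left, z up, the work surface at z = 0. Lengths are in m, angles in rad, forces in N, time in s.
With the tool pointing down it reaches from about 0.325 to 0.9 m from the base axis. Payload 6.1 kg.
Tool frame: the origin (TCP) lies midway between the tips of the shut fingers; the grasp point (between the pads) lies 19 mm behind it; x points along the fingers, y is the direction in which the jaws open and shut, and the axes are right-handed (so a half turn about x gives the same grasp; the last joint's range is limited). The gripper opens to 85 mm and grips with 20 to 120 N. Pads are 22 mm wide; open, the fingers measure 114 mm over their backs; the gripper's body (76 mm by 85 mm) begins 54 mm behind the grasp point. The pads swing forward as they close: fully open they stand 13 mm farther back than shut.
Start: joints at [-1.354, 0.22, 1.526, -0, 1.395, -0.126], TCP at [0.21, -0.589, 0.231] pointing down, gripper open.
Joint ranges: [-2.98, 2.98], [-0.91, 2.08], [0.09, 2.57], [-1.24, 4.39], [0.2, 2.65], [-2.68, 2.68]. Speed limits (rad/s): [2.57, 2.57, 3.01, 3.14, 3.14, 3.14].

### API

Orientations are given as [roll, pitch, yaw] about the fixed x, y, z axes, in that order (R = Rz(yaw) Ry(pitch) Rx(roll)).
In Python, from plant import movep, move_l, set_joints, gripper_to, hold, inverse_kinematics, observe, get_image, get_calibration, Unreachable, job_done gives the robot as it stands. Calls block until the motion is done:
- movep(position, orientation): joint-space move of the TCP to a pose.
- move_l(position, feed=0.15, rotation=None, max_force=None): straight line of the TCP; rotation=None keeps the orientation; feed is the mean speed in m/s. With max_force (N) it stops when the force on the tool has changed by that much, and returns True; else False.
- set_joints(angles): joint-space move.
- gripper_to(opening, f_grip=None): finger opening in m; f_grip is the grip in N (None keeps the last); returns when the fingers have stopped.
- hold(seconds).
- inverse_kinematics(position, orientation): joint angles nearest the present ones, or None.
- observe(): the state.
- get_image(name): name is "scene" or "top" or "wrist"; returns (picture, depth): 480x640x3 uint8, red, green, blue; 480x640 float32, m along the optical axis (not along the pixel's ray), 0 where there is no reading.
- get_calibration(name): a dict with "intrinsics" (3x3 intrinsics, pixels), "world_from_camera" (4x4, takes a point from camera to world coordinates). Camera axes: x right, y down, z forward; pixel columns grow to the right and rows downward; lengths in m; the calibration is good to about 2 mm. The wrist camera is an equidistant fisheye: a pixel r from the principal point sees the ray r / f radians off the axis. A picture is of the moment at which its call begins: read the wrist's pose just before it. get_calibration takes no time and is no camera call; for the wrist camera it gives the pose at the moment of the call.
A pose or a line that the arm cannot do raises Unreachable and nothing moves.
- job_done(): hands the job in, once; it reports no verdict.
The state is a dict: "time_s": time; "q": joint angles; "joint_velocities": joint speeds; "joint_torque": joint torques, N m; "eef_pos": TCP position; "tcp_rot": TCP orientation; "ft_force": force on the tool from outside, world axes, zero at the start; "torque": the same for the moment, N m; "opening": finger opening in m.
Only numpy, scipy, OpenCV 4.12 (cv2) and the standard library are available. Lean on these libraries where they do the work, as an engineer would, in place of code of your own. Each camera call takes 0.05 s, during which the arm holds its last target. There are 200 camera calls.

### The job

The red spool in the thread winder is wound full. Raise the winder's clear guard flap all the way, swing the prop stay up against its stop before the flap has sunk too far, and let or ease the flap down until it rests on the stay; then lift out the red spool and stand it upright in the middle of the green pad in the free bay of the wooden rack. Leave the guard resting on its stay, and do not shift the other spools, the dye bottle or the jar.

Things in the scene. Friction and masses are not known exactly. Their poses are not given: they have to be found in the camera images.
- winder: Green thread winder, fixed, 240 mm wide (y), x -80 to 148 mm. Origin on the bench under the well; -x front, +y left. Well floor 12 high; side walls (outer faces y +-120) to 98 mm; front sill to 38; solid motor box from x = 90 back, 95 high, knob on it to 104. Two winding plates, top 18 high, centres x = -35, y = +45 and -45: one spool upright on each (which is where varies).
- guard (a joint): Flap angle: 0 closed (level over the well); opens upward about guard_hinge to a stop at 1.52 rad. A damper (2.3 N m s/rad) makes it drag, 4 to 9 N at the handle, and when let go it sinks slowly shut: from the stop some 11 to 18 s down to the stay's height (it may be eased down by hand sooner). On the upright stay it rests at about 1.3.
- guard_hinge (a point): Middle of the flap's hinge line at the back of the well, 100 mm above the bench; its axes are the winder's, the hinge runs along its y.
- guard_handle (a point): Middle of the flap's handle: black round bar 10 mm thick, 80 mm long along the winder's y, 215 mm from the hinge, held 40 mm beyond the flap's free edge by a thin rod at each end. The flap is a clear sheet with yellow borders, 5 thick, 175 long, 320 mm wide (overhangs the left flank by 25, the right by 55). Axes turn with the flap.
- stay (a joint): Stay angle: 0 level, sticking out to the winder's right (-y); 1.57 upright; stop at 1.70, leaning slightly inward. Turns about stay_pivot (axis = winder's x) and stays where left (friction 0.04 N m). Against its stop its tip stands under the flap's right edge, provided the flap is above about 1.36 rad when it comes in; the flap then sinks on to it.
- stay_pivot (a point): Pivot of the prop stay, held by a dark steel bracket on the winder's right flank (bracket 28 mm wide, top at 98 mm), at x = 50, y = -176, z = 88 mm in the winder's frame.
- stay_grip (a point): Grip of the stay: a red round peg 12 mm thick that sticks out of the rod 80 mm forward (-x of the winder, parallel to the pivot's axis), 80 mm from the pivot; point on the peg's axis, 62 mm from the rod's axis. The rod is steel, 10 mm thick, 180 mm from pivot to tip, and lies along this frame's -y; it passes x = 50 of the winder.
- red_spool_centre (a point): The spool to take: red thread, pale flanges, upright, 52 mm across (grips as a plain 50 mm cylinder), 74 mm high. Point at its centre, 37 mm above its foot. About 80 g.
- black_spool_centre (a point): Spool of black thread with dark flanges, 52 mm across, 62 mm high, on the winder's other plate; stays. Point at its centre.
- tan_spool_centre (a point): Spool of tan thread, 52 mm across, 86 mm high, in a bay of the rack; stays. Point at its centre.
- white_spool_centre (a point): Spool with white flanges, 52 mm across, 62 mm high, in a bay of the rack; stays. Point at its centre.
- rack: Low wooden tray fixed on the bench, 92 mm (its x) by 252 mm (its y), walls 16 mm high and 4 mm thick, floor 4 mm high. Three bays in a row along its y, centres at y = -80, 0 and +80 mm (each about 80 x 84 mm). Origin at bench level under its centre.
- pad: Round green pad 54 mm across, 2 mm thick, in the one free bay (which one varies); origin at the centre of its underside, on the bay's floor. The spool's foot stands on its top, 6 mm above the bench.
- dye_bottle_centre (a point): Black-and-white dye bottle with a black spout, 42 mm across, 136 mm high, standing by the winder's left flank; stays. Point half-way up.
- jar_centre (a point): Clear jar with pink cap, 68 mm across, 86 mm high, standing beside the rack; stays. Point half-way up.
Mind the look-alikes: they are no part of the job. Leave any purple look-alike of the part that bears red_spool_centre alone. There is more than one size of the pad; the job needs the larger.

How it is judged:
On the way, in this order (a step that is already met when the one before it is completed fails the run):
1. The guard flap is raised nearly to its stop (above 1.4 rad) (value of joint guard above 1.4 rad), for 0.1 s.
2. The stay stands upright (above 1.58 rad) and the flap rests on it, let go by the robot (value of joint stay above 1.58 rad and value of joint guard between 1.15 and 1.42 rad and contact force between guard and stay above 0.05 N and contact force between each of the arm, the fingers and guard below 0.05 N and contact force between each of the arm, the fingers and stay below 0.05 N), for 0.3 s.
3. The red spool is lifted clear of the winder while the guard is propped (height (world z) of red_spool_centre above 0.12 m and value of joint stay above 1.58 rad and value of joint guard above 1.15 rad), for 0.1 s.
At the end, for the whole second after the job is handed in: Flap resting on the upright stay (stay above 1.58 rad, flap 1.15 to 1.42), untouched; red spool upright, still and released on the green pad, within 12 mm of its centre; other spools, dye bottle and jar within 20 mm of their starts (all of step 2 and horizontal distance between red_spool_centre and pad below 0.012 m and angle between red_spool_centre's own z axis and vertical below 0.08 rad and height (world z) of red_spool_centre below 0.048 m and linear speed of red_spool below 0.02 m/s and contact force between the fingers and red_spool below 0.05 N and distance of each of black_spool_centre, tan_spool_centre, white_spool_centre, dye_bottle_centre, jar_centre from where it was at the start of the episode below 0.02 m).
It fails at once if The black spool was moved by more than 30 mm or tipped over (distance of black_spool_centre from where it was at the start of the episode above 0.03 m or angle between black_spool_centre's own z axis and vertical above 0.5 rad).
It fails at once if The tan spool was moved by more than 30 mm or tipped over (distance of tan_spool_centre from where it was at the start of the episode above 0.03 m or angle between tan_spool_centre's own z axis and vertical above 0.5 rad).
It fails at once if The white spool was moved by more than 30 mm or tipped over (distance of white_spool_centre from where it was at the start of the episode above 0.03 m or angle between white_spool_centre's own z axis and vertical above 0.5 rad).
It fails at once if The dye bottle was moved by more than 30 mm or tipped over (distance of dye_bottle_centre from where it was at the start of the episode above 0.03 m or angle between dye_bottle_centre's own z axis and vertical above 0.5 rad).
It fails at once if The jar was moved by more than 30 mm or tipped over (distance of jar_centre from where it was at the start of the episode above 0.03 m or angle between jar_centre's own z axis and vertical above 0.5 rad).
It also fails if it takes over 72 s, if anything falls off the work surface, if the arm or the gripper's body presses on something with over 40 N, if the wrist force passes 120 N, or if a joint passes its speed limit or range.

## Working session

There is one attempt and no reset: what is moved stays moved. The work goes in short steps, each a Python script; the robot and the scene stay as the last script left them, time stands still between calls to the robot, and variables do not carry over. Pictures are saved under pics/ and viewed, about 8 in all and at most 12, crops included, and the job is handed in when it is done.

```bash
ls; mkdir -p pics
python3 - <<'E'
from plant import *
import cv2,numpy as np
for n in("scene","top"):
    p,d=get_image(n); c=get_calibration(n)
    cv2.imwrite(f"pics/{n}0.png",p[:,:,::-1]); np.savez(f"pics/{n}0.npz",p=p,d=d,K=c["intrinsics"],T=c["world_from_camera"])
    print(n,np.round(c["intrinsics"],1).tolist(),np.round(c["world_from_camera"],3).tolist(), (d>0).mean())
print(observe()["time_s"])
E
```

```text
pics
scene [[446.3, 0.0, 319.6], [0.0, 446.3, 240.3], [0.0, 0.0, 1.0]] [[-0.689, -0.355, 0.632, -0.205], [-0.724, 0.311, -0.615, 0.811], [0.022, -0.881, -0.472, 0.655], [0.0, 0.0, 0.0, 1.0]] 0.9959244791666667
top [[520.3, 0.0, 319.0], [0.0, 520.3, 237.3], [0.0, 0.0, 1.0]] [[-0.017, -0.983, 0.183, 0.293], [-1.0, 0.016, -0.006, 0.09], [0.003, -0.183, -0.983, 1.322], [0.0, 0.0, 0.0, 1.0]] 0.995849609375
0.1
```

View pics/scene0.png

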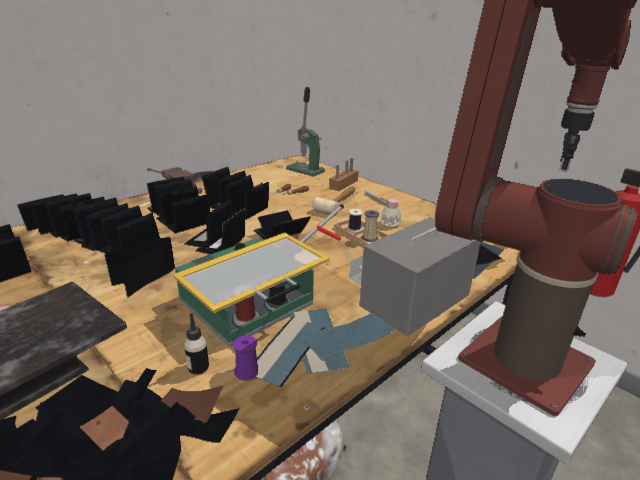

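View pics/top0.png

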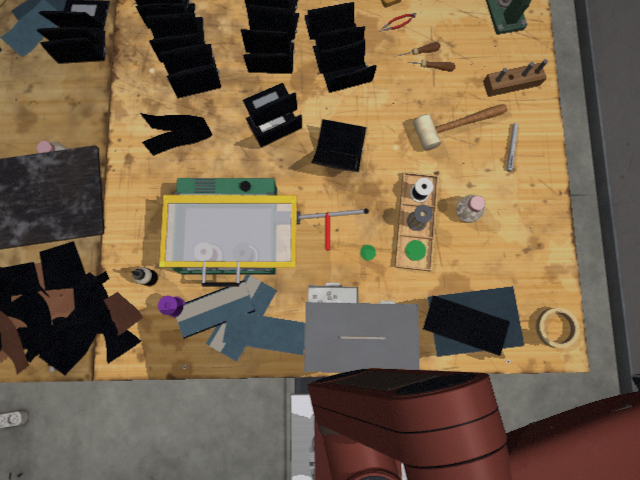

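The top view shows the flap (yellow, px 160–300 × 195–268) and the handle (207–240, 283). The stay rod runs from (300,217) to (367,211), with its red peg at (327,232). The rack is at (417,222) with the white and tan spools and the large green pad at (415,250). The small pad at (368,253) is a decoy, and so is the purple spool at (170,306). In the scene view the red spool is at (245,303) and the black one at (275,290), so red is on the +y plate.

```bash
cat > m.py <<'E'
import numpy as np,cv2
def load(f):
    z=np.load(f); return z["p"],z["d"],z["K"],z["T"]
def cloud(d,K,T):
    v,u=np.mgrid[:d.shape[0],:d.shape[1]]
    P=np.stack([(u-K[0,2])/K[0,0]*d,(v-K[1,2])/K[1,1]*d,d],-1)
    return P@T[:3,:3].T+T[:3,3]
def hsv(p): return cv2.cvtColor(p,cv2.COLOR_RGB2HSV)
def rng(h,a,b): return cv2.inRange(h,np.array(a),np.array(b))>0
def box(m,u0,u1,v0,v1):
    o=np.zeros_like(m); o[v0:v1,u0:u1]=m[v0:v1,u0:u1]; return o
def ray(u,v,K,T,z):
    r=T[:3,:3]@np.array([(u-K[0,2])/K[0,0],(v-K[1,2])/K[1,1],1]); return T[:3,3]+r*(z-T[2,3])/r[2]
E
python3 - <<'E'
from m import *
np.set_printoptions(precision=4,suppress=True)
p,d,K,T=load("pics/top0.npz"); C=cloud(d,K,T); h=hsv(p)
def st(n,m):
    q=C[m]; print(n,m.sum(),"med",np.median(q,0),"lo",np.percentile(q,2,axis=0),"hi",np.percentile(q,98,axis=0)); return q
y=box(rng(h,(20,120,120),(35,255,255)),150,310,185,280)
y&=(C[...,2]>0.085)&(C[...,2]<.12)
q=st("yellow",y); r=cv2.minAreaRect((q[:,:2]*1000).astype(np.float32)); print(r,cv2.boxPoints(r).tolist())
g=box(rng(h,(50,80,30),(90,255,255)),150,320,170,200); q=st("motor",g&(C[...,2]>.08)); r=cv2.minAreaRect((q[:,:2]*1000).astype(np.float32)); print(r,cv2.boxPoints(r).tolist())
k=box(p.max(2)<60,195,250,278,292); st("handle",k&(C[...,2]>.085))
rd=box(rng(h,(0,150,100),(8,255,255))|rng(h,(172,150,100),(180,255,255)),315,340,205,255); q=st("peg",rd); print("peg line",cv2.fitLine(q.astype(np.float32),cv2.DIST_HUBER,0,.01,.01).ravel())
rod=box(p.max(2)<200,302,364,205,224)&(C[...,2]>.06); q=st("rod",rod); print(cv2.fitLine(q.astype(np.float32),cv2.DIST_HUBER,0,.01,.01).ravel())
for n,b in(("pad",(395,440,235,265)),("small",(355,380,240,265))):
    m=box(rng(h,(45,120,60),(80,255,255)),*b); q=st(n,m); print(cv2.minEnclosingCircle((q[:,:2]*1000).astype(np.float32)))
for n,b in(("rack",(390,445,170,275)),("white",(410,435,175,200)),("jar",(455,488,190,225)),("greybox",(300,425,285,375)),("bottle",(125,160,255,290)),("purple",(155,185,290,320))):
    m=box(np.ones_like(y),*b)&(C[...,2]>(.01)); st(n,m)
m=box(rng(h,(8,60,60),(25,255,255)),390,445,170,275)&(C[...,2]>.010)&(C[...,2]<.022); q=st("rackwall",m);r=cv2.minAreaRect((q[:,:2]*1000).astype(np.float32)); print(r)
p,d,K,T=load("pics/scene0.npz"); C=cloud(d,K,T)
cv2.imwrite("pics/crop1.png",cv2.resize(p[215:395,160:400,::-1],None,fx=3.3,fy=3.3,interpolation=cv2.INTER_CUBIC))
E
```

```text
yellow 2397 med [0.5687 0.2997 0.1091] lo [0.4508 0.1391 0.1034] hi [0.6267 0.4566 0.1142]
((539.0735473632812, 298.16046142578125), (321.9297790527344, 176.40457153320312), 88.93128967285156) [[447.8843688964844, 138.86868286132812], [624.25830078125, 135.57846069335938], [630.2626953125, 457.4522399902344], [453.8887939453125, 460.7424621582031]]
motor 1164 med [0.653  0.2985 0.0953] lo [0.6337 0.1947 0.0903] hi [0.6712 0.4234 0.1015]
((540.50146484375, 198.86325073242188), (507.2753601074219, 187.10549926757812), 43.92879104614258) [[292.9274597167969, 90.27552795410156], [422.7344665527344, -44.47831726074219], [788.075439453125, 307.45098876953125], [658.2684326171875, 442.204833984375]]
handle 124 med [0.4117 0.3164 0.1109] lo [0.4071 0.2727 0.1052] hi [0.4172 0.355  0.1168]
peg 145 med [0.5299 0.0627 0.1243] lo [0.49   0.058  0.1185] hi [0.5716 0.0665 0.129 ]
peg line [ 0.9999 -0.0053  0.0153  0.5348  0.0626  0.125 ]
rod 286 med [0.5701 0.0556 0.1277] lo [ 0.5501 -0.0176  0.0992] hi [0.5766 0.1199 0.1594]
[ 0.0192  0.9134 -0.4067  0.5706  0.0419  0.1337]
pad 299 med [ 0.5011 -
[... 359 characters left out ...]
 hi [ 0.7011 -0.1091  0.0962]
white 384 med [ 0.65   -0.1794  0.0643] lo [ 0.6306 -0.2145  0.0109] hi [ 0.6981 -0.1589  0.0716]
jar 656 med [ 0.5943 -0.2942  0.0582] lo [ 0.57   -0.3295  0.0168] hi [ 0.6293 -0.2723  0.0898]
greybox 9066 med [0.2908 0.0059 0.1679] lo [ 0.2185 -0.1238  0.0573] hi [0.4001 0.1141 0.4937]
bottle 379 med [0.4375 0.5036 0.0723] lo [0.4197 0.4585 0.0128] hi [0.4611 0.5246 0.1338]
purple 403 med [0.3665 0.4422 0.0726] lo [0.3461 0.426  0.0115] hi [0.3867 0.4675 0.0788]
rackwall 604 med [ 0.5683 -0.1695  0.0149] lo [ 0.4505 -0.227   0.0103] hi [ 0.7032 -0.1122  0.0202]
((577.497314453125, -170.1583251953125), (93.43902587890625, 252.39962768554688), 82.64813232421875)
```

View pics/crop1.png

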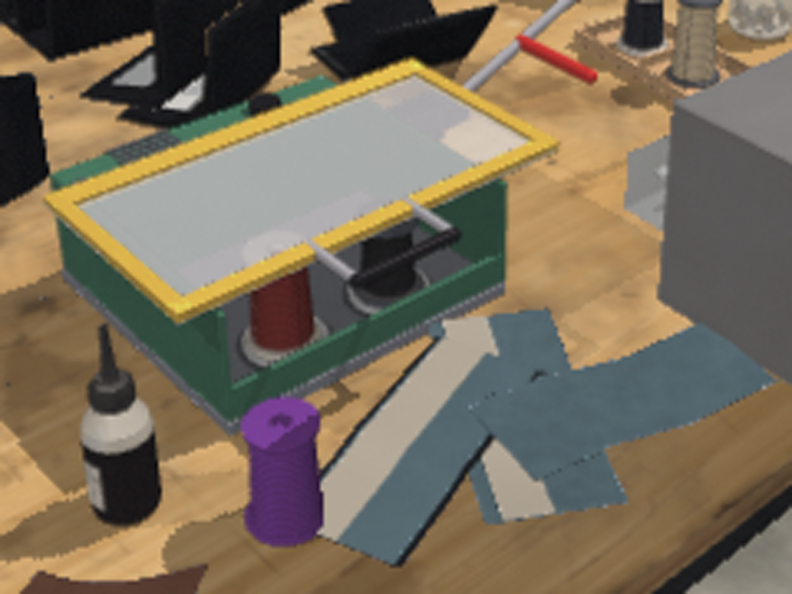

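The crop confirms the red spool on the +y plate, with the black one beside it, the purple decoy outside in front, and the stay raised about 0.42 rad. Next I write the geometry helpers and check reachability.

```bash
cat > g.py <<'E'
import numpy as np
from scipy.spatial.transform import Rotation as Rn
from plant import *
YAW=-0.019
ex=np.array([np.cos(YAW),np.sin(YAW),0]); ey=np.array([-np.sin(YAW),np.cos(YAW),0]); ez=np.array([0,0,1.])
HINGE=np.array([.6273,.3114,.103])
ORG=HINGE-.1*ex; ORG[2]=0
def W(x,y,z): return ORG+x*ex+y*ey+z*ez
PIV=W(.05,-.176,.088)
def rpy(p,yaw=YAW,roll=0): return [roll,p,yaw]
def tdir(o): return Rn.from_euler("xyz",o).as_matrix()[:,0]
def tcp(grasp,o,back=.02): return list(np.asarray(grasp)+back*tdir(o))
def handle(th): return HINGE+.215*(-np.cos(th)*ex+np.sin(th)*ez)
def peg(a,x=.065): return PIV-x*ex+.08*(-np.cos(a)*ey+np.sin(a)*ez)
E
python3 - <<'E'
from g import *; from m import *
np.set_printoptions(precision=3,suppress=True)
p,d,K,T=load("pics/top0.npz"); C=cloud(d,K,T)
q=C[285:368,300:422].reshape(-1,3); q=q[(q[:,2]>.03)&(q[:,2]<.25)]; print("box",q.min(0),q.max(0))
b=q[q[:,2]>.15];print(np.percentile(b,[1,50,99],axis=0))
print("pivot",PIV,"peg",peg(.42),peg(1.7),handle(0),handle(1.5))
for pd in(0.5,.8,1.1):
  for r in(1.5708,-1.5708):
    o=rpy(pd,roll=r)
    print(pd,r,[inverse_kinematics(tcp(handle(t),o),o) is not None for t in(0,.4,.8,1.2,1.5)], np.array(inverse_kinematics(tcp(handle(0),o),o) or [9]))
for yaw in(YAW,YAW+3.1416):
  o=[0,1.5708,yaw]
  print("peg",[np.array(inverse_kinematics(tcp(peg(a),o),o) or [9]) for a in(.42,1.7)])
o=rpy(1.31)
for g in([.493,.359,.065],[.493,.359,.25],[.501,-.165,.055],[.501,-.165,.2]): print(g,np.array(inverse_kinematics(tcp(g,o,.025),o) or [9]))
E
```

```text
box [ 0.22  -0.131  0.05 ] [0.409 0.122 0.198]
[[ 0.222 -0.127  0.163]
 [ 0.289 -0.004  0.168]
 [ 0.359  0.117  0.192]]
pivot [0.574 0.136 0.088] peg [0.508 0.065 0.121] [0.509 0.148 0.167] [0.412 0.315 0.103] [0.612 0.312 0.317]
0.5 1.5708 [False, False, False, False, True] [9]
0.5 -1.5708 [False, False, False, False, True] [9]Traceback (most recent call last):
  File "<stdin>", line 10, in <module>
ValueError: The truth value of an array with more than one element is ambiguous. Use a.any() or a.all()
```

Run:
```python
from g import *
np.set_printoptions(precision=2,suppress=True)
def ik(g,o,b=.02):
    r=inverse_kinematics(tcp(g,o,b),o); return np.array(r) if r is not None else None
for pd in(.8,1.0,1.2,1.4,1.57):
  for r in(1.5708,-1.5708):
    o=rpy(pd,roll=r)
    R=[ik(handle(t),o) for t in(0,.4,.8,1.2,1.5)]
    print(pd,r,[x is not None for x in R],R[0],R[-1])
for yaw in(YAW,YAW+3.1416):
  for pd in(1.31,1.5708):
    o=[0,pd,yaw]
    print("peg",yaw,pd,[ik(peg(a),o) for a in(.42,1.7)])
for pd in(1.2,1.31,1.45):
  o=rpy(pd)
  print(pd,[ik(g,o,.025) for g in([.493,.359,.065],[.493,.359,.25],[.501,-.165,.055],[.501,-.165,.2])])
```

```text
0.8 1.5708 [True, True, True, True, True] [ 0.81 -0.05  2.32 -1.13  0.61  1.72] [ 0.52 -0.05  1.86 -0.57  0.72  0.85]
0.8 -1.5708 [True, True, True, True, True] [ 0.81 -0.05  2.32 -1.13  0.61 -1.43] [ 0.52 -0.05  1.86 -0.57  0.72 -2.29]
1.0 1.5708 [True, True, True, True, True] [ 0.72 -0.07  2.24 -0.66  0.63  1.22] [ 0.47  0.01  1.72 -0.33  0.92  0.63]
1.0 -1.5708 [True, True, True, True, True] [ 0.72 -0.07  2.24 -0.66  0.63 -1.92] [ 0.47  0.01  1.72 -0.33  0.92 -2.51]
1.2 1.5708 [True, True, True, True, True] [ 0.63 -0.03  2.14 -0.33  0.76  0.86] [ 0.43  0.11  1.57 -0.17  1.13  0.49]
1.2 -1.5708 [True, True, True, True, True] [ 0.63 -0.03  2.14 -0.33  0.76 -2.28] [ 0.43  0.11  1.57 -0.17  1.13 -2.65]
1.4 1.5708 [True, True, True, True, True] [ 0.56  0.04  2.03 -0.12  0.93  0.64] [ 0.39  0.23  1.41 -0.07  1.35  0.42]
1.4 -1.5708 [True, True, True, True, False] [ 0.56  0.04  2.03 -0.12  0.93 -2.5 ] None
1.57 1.5708 [True, True, True, True, True] [ 0.5   0.13  1.93 -0.    1.08  0.52] [ 0.36  0.34  1.26 -0.    1.54  0.38]
1.57 -1.5708 [True, True, True, False, False] [ 0.5   0.13  1.93 
[... 426 characters left out ...]
.  ,  1.12,  1.56]), array([ 0.13,  0.07,  1.86, -0.  ,  1.21,  1.72])]
1.2 [array([ 0.61,  0.25,  1.94, -0.34,  0.68, -0.71]), array([ 0.61,  0.  ,  1.82, -0.25,  1.03, -0.85]), array([-0.58,  0.04,  2.2 ,  0.34,  0.62, -2.39]), array([-0.58, -0.21,  2.11,  0.24,  0.94, -2.25])]
1.31 [array([ 0.57,  0.28,  1.87, -0.21,  0.78, -0.85]), array([ 0.57,  0.05,  1.75, -0.16,  1.13, -0.93]), array([-0.54,  0.09,  2.12,  0.2 ,  0.72, -2.23]), array([-0.54, -0.14,  2.03,  0.15,  1.03, -2.16])]
1.45 [array([ 0.53,  0.33,  1.78, -0.08,  0.92, -0.97]), array([ 0.53,  0.12,  1.65, -0.07,  1.26, -1.  ]), array([-0.5 ,  0.16,  2.02,  0.07,  0.86, -2.1 ]), array([-0.5 , -0.05,  1.93,  0.06,  1.16, -2.07])]
```

Run:
```python
from g import *
o=rpy(1.0,roll=1.5708); b=handle(0)
s=observe()
move_l([s["eef_pos"][0],s["eef_pos"][1],.36],feed=.25)
print(observe()["time_s"])
movep(tcp(b+[-.02,0,.15],o,-.05),o); print(observe()["time_s"])
gripper_to(.045)
movep(tcp(b,o,-.05),o)
print(move_l(tcp(b,o,.021),feed=.12,max_force=12))
s=observe(); print(s["time_s"],s["eef_pos"],s["ft_force"])
gripper_to(.0,60)
s=observe(); print(s["time_s"],s["opening"],s["ft_force"])
import cv2
for n in("scene","wrist"): cv2.imwrite(f"pics/{n}1.png",get_image(n)[0][:,:,::-1])
a=cv2.imread("pics/scene1.png")[190:370,150:390];b=cv2.imread("pics/wrist1.png")
cv2.imwrite("pics/c1.png",np.hstack([cv2.resize(a,(400,300)),cv2.resize(b,(400,300))]))
```

```text
0.7667
3.975
False
5.85 [0.42422188 0.31585811 0.08650632] [0.6726622  0.15470538 1.21917652]
6.275 0.008288264767174756 [-1.23761638 -1.74612349  6.55969665]
```

View pics/c1.png

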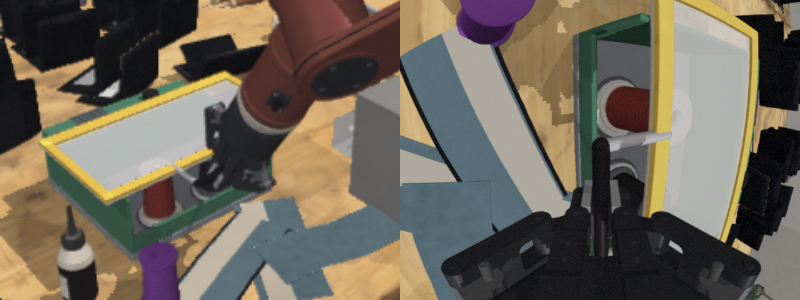

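The pictures show the handle bar between the jaws (wrist view around (600,160)), and the opening of about 8 mm agrees. Next I raise the flap along its arc.

Run:
```python
from g import *
o=rpy(1.0,roll=1.5708)
off=np.array(observe()["eef_pos"])-np.array(tcp(handle(0),o,.021)); print(off)
for t in np.linspace(0,1.5,11)[1:]:
    move_l(tcp(handle(t),o,.021),feed=.12); s=observe(); print(round(t,2),round(s["time_s"],2),np.round(s["ft_force"],1),round(s["opening"],4))
import cv2
cv2.imwrite("pics/scene2.png",get_image("scene")[0][130:370,120:440,::-1])
```

```text
[0.00077686 0.00053354 0.00136896]
0.15 6.79 [ 8.8  1.4 -2.3] 0.0079
0.3 7.21 [10.2  0.7 -4.2] 0.0081
0.45 7.62 [10.5  3.8 -5.7] 0.0081
0.6 8.04 [ 6.9  3.9 -5.8] 0.0079
0.75 8.46 [ 3.8  5.2 -5.2] 0.0079
0.9 8.88 [-1.   3.1 -0.9] 0.0076
1.05 9.29 [-2.1  4.8  0.5] 0.0079
1.2 9.71 [-0.6  5.5 -1.7] 0.0083
1.35 10.12 [-0.5  5.6 -3.4] 0.0078
1.5 10.54 [-1.2  5.1 -3.4] 0.008
```

View pics/scene2.png

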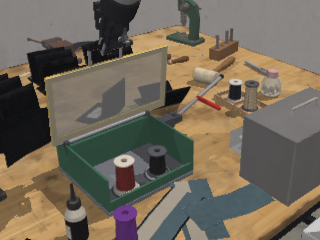

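The flap is up at about 1.5 and the spools are undisturbed. I finish the last bit, release, and swing the stay.

Run:
```python
from g import *
o=rpy(1.0,roll=1.5708)
print(move_l(tcp(handle(1.52),o,.021),feed=.05,max_force=10))
gripper_to(.04); print("rel",observe()["time_s"])
move_l(tcp(handle(1.52),o,-.06),feed=.2)
o=[0,1.5708,YAW+np.pi]
movep(tcp(peg(.42)+[0,0,.07],o),o); print(observe()["time_s"])
move_l(tcp(peg(.42),o),feed=.15,max_force=12)
gripper_to(0,40)
s=observe(); print(s["time_s"],s["opening"],s["ft_force"],s["eef_pos"])
if .005<s["opening"]<.02:
    for a in np.linspace(.42,1.70,6)[1:]:
        r=move_l(tcp(peg(a),o),feed=.12,max_force=25); s=observe(); print(round(a,2),r,round(s["time_s"],2),np.round(s["ft_force"],1),s["opening"])
import cv2
for n in("scene","wrist"): cv2.imwrite(f"pics/{n}3.png",get_image(n)[0][:,:,::-1])
a=cv2.imread("pics/scene3.png")[130:370,120:440];b=cv2.imread("pics/wrist3.png")
cv2.imwrite("pics/c3.png",np.hstack([cv2.resize(a,(400,300)),cv2.resize(b,(400,300))]))
```

```text
False
rel 11.25
13.0333
14.025 0.010420953841997078 [ 1.14344172 -2.9842738   1.28895216] [0.50861765 0.06410257 0.10170132]
0.68 False 14.34 [-1.1 -8.1  4. ] 0.010537836751814895
0.93 False 14.66 [ -6.  -13.2  16.6] 0.010535303063311355
1.19 False 14.97 [-6.6 -8.2 19.4] 0.010725243422495988
1.44 False 15.29 [-3.3 -2.6 13.5] 0.010349294828712607
1.7 False 15.61 [ 0.8 -1.5  7.9] 0.010388334511066244
```

View pics/c3.png

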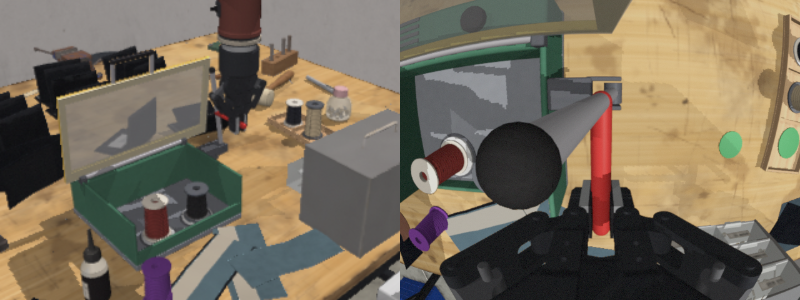

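The stay is upright: in the wrist view the rod leans inward from its pivot at (610,95) and the peg is in the jaws. I press it gently on to its stop, release, then view the well and pad from above while the flap sinks.

Run:
```python
from g import *; import cv2
o=[0,1.5708,YAW+np.pi]
print(move_l(tcp(peg(1.76),o),feed=.04,max_force=12)); s=observe(); print(s["time_s"],np.round(s["ft_force"],1),s["eef_pos"])
gripper_to(.045)
P=np.array(observe()["eef_pos"])
move_l(list(P+[-.01,0,.06]),feed=.2)
o=rpy(1.31); g=W(-.035,.045,.20)
movep(tcp(g+[-.08,-.06,.06],o,.025),o); print(observe()["time_s"])
hold(2)
c=get_calibration("top");p,d=get_image("top"); np.savez("pics/top4.npz",p=p,d=d,K=c["intrinsics"],T=c["world_from_camera"])
q,_=get_image("scene")
cv2.imwrite("pics/c4.png",np.hstack([cv2.resize(q[130:370,120:440,::-1],(400,300)),cv2.resize(p[150:330,140:380,::-1],(400,300))]))
print(observe()["time_s"])
```

```text
True
15.9167 [-0.7 -6.3  6.7] [0.51081092 0.14833713 0.14917082]
19.075
21.175
```

View pics/c4.png

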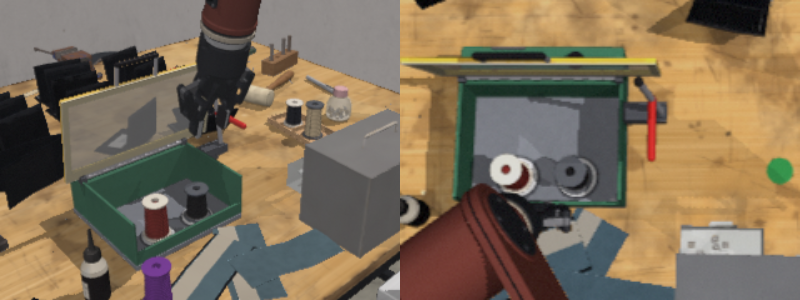

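```bash
cat > flap.py <<'E'
from m import *
from g import HINGE,get_calibration,get_image,observe,W,ex
def flap():
    c=get_calibration("scene");p,d=get_image("scene");T=c["world_from_camera"];C=cloud(d,c["intrinsics"],T)
    q=C[100:330,100:330].reshape(-1,3); x=(q-HINGE)@ex; yy=q[:,1]
    m=(q[:,2]>.15)&(q[:,2]<.26)&(x<.02)&(x>-.09)&(yy>.22)&(yy<.45)
    k=np.polyfit(q[m,2],x[m],1); return np.pi/2+np.arctan(k[0]),m.sum()
E
python3 - <<'E'
from flap import *
from plant import hold
p,d,K,T=load("pics/top4.npz"); C=cloud(d,K,T); h=hsv(p)
m=box((p.min(2)>150),193,222,235,275)&(C[...,2]>.085)&(C[...,2]<.1)
q=C[m]; print("red top",m.sum(),q.mean(0),cv2.minEnclosingCircle((q[:,:2]*1000).astype(np.float32)),"nominal",W(-.035,.045,.092))
v,u=np.nonzero(m); print(ray(u.mean(),v.mean(),K,T,.092))
for i in range(7):
    print(round(observe()["time_s"],2),flap()); hold(1.2)
E
```

```text
red top 253 [0.49243476 0.36065144 0.09232539] ((492.3882751464844, 360.91595458984375), 23.191099166870117) nominal [0.49317932 0.35895672 0.092     ]
[0.49246585 0.36072086 0.092     ]
21.18 (np.float64(1.391182465285282), np.int64(3561))
22.43 (np.float64(1.3712098543240137), np.int64(3509))
23.68 (np.float64(1.3470230490011703), np.int64(3437))
24.93 (np.float64(1.3216117416938589), np.int64(3367))
26.18 (np.float64(1.2995690322338695), np.int64(3308))
27.43 (np.float64(1.2990453075540984), np.int64(3309))
28.68 (np.float64(1.2984971844791415), np.int64(3303))
```

The flap has settled at 1.30 and stays there, so it rests on the stay. Red spool is at (0.4925, 0.3605); I take it now.

Run:
```python
from g import *; import cv2; from m import *
o=rpy(1.31); S=np.array([.4925,.3605,.066])
gripper_to(.068)
movep(tcp(S+[-.015,0,.09],o,.025),o)
print(move_l(tcp(S,o,.025),feed=.12,max_force=10)); s=observe();print(s["time_s"],s["ft_force"])
gripper_to(.03,35); s=observe(); print("grip",s["opening"],s["ft_force"])
move_l(tcp(S+[-.02,0,.15],o,.025),feed=.15)
hold(.2); s=observe(); print(s["time_s"],s["opening"])
movep(tcp([.46,.1,.25],o,.025),o)
movep(tcp([.485,-.165,.19],o,.025),o); s=observe(); print(s["time_s"],s["opening"])
for n in("scene","wrist","top"):
    p,d=get_image(n);c=get_calibration(n); np.savez(f"pics/{n}5.npz",p=p,d=d,K=c["intrinsics"],T=c["world_from_camera"]); cv2.imwrite(f"pics/{n}5.png",p[:,:,::-1])
a=cv2.imread("pics/scene5.png")[130:370,120:440];b=cv2.imread("pics/wrist5.png")
cv2.imwrite("pics/c5.png",np.hstack([cv2.resize(a,(400,300)),cv2.resize(b,(400,300))]))
```

```text
False
31.7917 [ 0.22476498 -0.12466144  0.52004314]
grip 0.04933547728024531 [-2.18214731  0.62015955  5.76820876]
33.45 0.04946963835225939
35.5333 0.04927830018643905
```

View pics/c5.png

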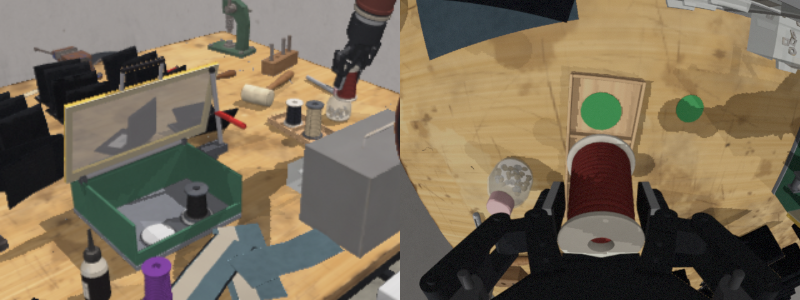

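Run:
```python
from m import *; from plant import observe
np.set_printoptions(precision=4,suppress=True)
p,d,K,T=load("pics/wrist5.npz"); h=hsv(p)
v,u=np.mgrid[:480,:640]; x=(u-K[0,2]);y=(v-K[1,2]);r=np.hypot(x,y)+1e-9;th=r/K[0,0]
R=np.stack([np.sin(th)*x/r,np.sin(th)*y/r,np.cos(th)],-1)
Rw=R@T[:3,:3].T
C=T[:3,3]+Rw*(d/R[...,2])[...,None]
g=rng(h,(45,100,60),(80,255,255)); g=box(g,270,360,120,220)
Z=T[:3,3]+Rw*((.006-T[2,3])/Rw[...,2])[...,None]
q=Z[g];print("pad ray",g.sum(),q.mean(0),cv2.minEnclosingCircle((q[:,:2]*1000).astype(np.float32)),"depth",C[g].mean(0))
w=box(p.min(2)>110,250,390,225,420)&(C[...,2]>.1)
for n,m in(("top flange",w&(v>330)),("bottom flange",w&(v<300))):
    q=C[m]; print(n,m.sum(),q.min(0),q.max(0),np.median(q,0))
q=C[box(rng(h,(0,120,40),(8,255,255))|rng(h,(172,120,40),(180,255,255)),270,370,230,350)]; print("thread",q.min(0),q.max(0)); 
s=observe();print(s["eef_pos"])
```

```text
pad ray 3004 [ 0.5007 -0.1634  0.006 ] ((501.38690185546875, -163.50439453125), 26.44988441467285) depth [ 0.5002 -0.1634  0.007 ]
top flange 6437 [ 0.3823 -0.1858  0.2128] [ 0.4991 -0.1413  0.2841] [ 0.4769 -0.1632  0.2146]
bottom flange 1171 [ 0.3823 -0.1889  0.1416] [ 0.4936 -0.1381  0.2841] [ 0.4712 -0.1719  0.1448]
thread [ 0.3823 -0.2134  0.0089] [ 0.6136 -0.1431  0.2841]
[ 0.492  -0.1638  0.1662]
```

Run:
```python
from m import *
np.set_printoptions(precision=4,suppress=True)
p,d,K,T=load("pics/wrist5.npz")
v,u=np.mgrid[:480,:640]; x=(u-K[0,2]);y=(v-K[1,2]);r=np.hypot(x,y)+1e-9;th=r/K[0,0]
R=np.stack([np.sin(th)*x/r,np.sin(th)*y/r,np.cos(th)],-1)
C=T[:3,3]+(R@T[:3,:3].T)*(d/R[...,2])[...,None]
w=box(p.min(2)>110,250,390,225,420)&(C[...,0]>.42)
for a,b in((.205,.225),(.13,.16)):
    q=C[w&(C[...,2]>a)&(C[...,2]<b)]; print(len(q),np.percentile(q,[1,50,99],axis=0))
    print(" plane",np.linalg.lstsq(np.c_[q[:,:2],np.ones(len(q))],q[:,2],rcond=None)[0])
q=C[w&(C[...,2]>.205)&(C[...,2]<.225)]
# circle fit on the -x rim of the top flange
P=q[:,:2]; b=np.round(P[:,1]/.002); rim=np.array([P[b==k][P[b==k][:,0].argmin()] for k in np.unique(b) if (b==k).sum()>15])
rim=rim[abs(rim[:,1]+.164)<.02]
A=np.c_[2*rim,np.ones(len(rim))]; s=np.linalg.lstsq(A,(rim**2).sum(1),rcond=None)[0]; print("circle",s[:2],np.sqrt(s[2]+s[:2]@s[:2]), rim[:,0].min())
```

```text
6377 [[ 0.4631 -0.1845  0.2135]
 [ 0.477  -0.1633  0.2146]
 [ 0.496  -0.1425  0.2155]]
 plane [ 0.0015 -0.0001  0.2138]
1167 [[ 0.4636 -0.1885  0.1429]
 [ 0.4712 -0.1719  0.1448]
 [ 0.4917 -0.1384  0.1461]]
 plane [-0.0083  0.0008  0.1488]
circle [ 0.4839 -0.1632] 0.021801698339903725 0.4617487300809921
```

The spool hangs level with its axis at about (0.485, −0.1635), and the pad is at (0.501, −0.164). Next I lower it.

Run:
```python
from g import *; import cv2; from flap import *
move_l([.508,-.1645,.06],feed=.12); s=observe(); print(s["time_s"],s["eef_pos"],s["ft_force"])
r=move_l([.508,-.1645,.031],feed=.03,max_force=5); s=observe(); print(r,s["time_s"],s["eef_pos"],s["ft_force"])
gripper_to(.068)
o=rpy(1.31); P=np.array(observe()["eef_pos"])
move_l(list(P-.10*tdir(o)),feed=.15)
movep(list(P-.10*tdir(o)+[-.06,-.12,.10]),o)
print(observe()["time_s"],flap())
c=get_calibration("top");p,d=get_image("top");K,T=c["intrinsics"],c["world_from_camera"];C=cloud(d,K,T)
q=C[box(p.min(2)>130,395,440,225,275)&(C[...,2]>.07)]; print("spool top",len(q),q.mean(0),q.min(0),q.max(0))
s2,_=get_image("scene")
cv2.imwrite("pics/c6.png",np.hstack([cv2.resize(s2[130:370,120:440,::-1],(400,300)),cv2.resize(p[150:330,280:520,::-1],(400,300))]))
```

```text
36.725 [ 0.50856439 -0.16481248  0.06080549] [0.36737723 0.16372227 0.30632311]
True 37.625 [ 0.50755602 -0.16425831  0.03130883] [-1.39023822  0.198413    4.91930603]
39.475 (np.float64(1.2989899807032004), np.int64(3363))
spool top 249 [ 0.49933748 -0.16305711  0.08532217] [ 0.29292734 -0.18676321  0.07238994] [0.52148053 0.09027551 1.32203167]
```

View pics/c6.png

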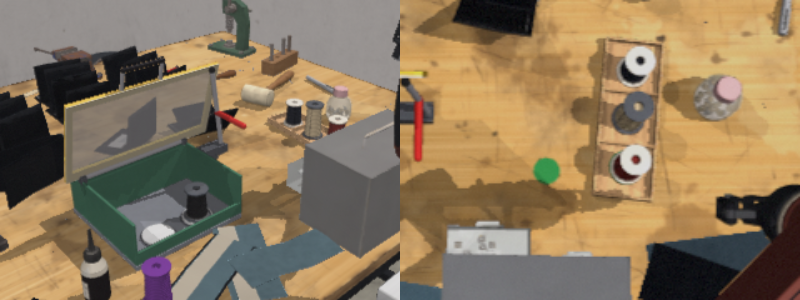

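The red spool stands upright and released in the free bay, with its top centre at about (0.500, −0.164), about 1 mm from the pad centre. The flap is still at 1.30 on the stay and everything else is in place, so I hand the job in.

```bash
python3 -c "
from plant import *
hold(.3); job_done(); print(observe()['time_s'])"
```

```text
the job is handed in; nothing more can be done
the job is handed in; nothing more can be done
```

The job is done and handed in at about 40 s of the 72 s allowed; no verdict is reported.

I raised the flap by its handle to about 1.5 rad. I then swung the stay up on to its stop, which it met at about 6 N, and let the flap sink on to it. After that I lifted out the red spool and stood it on the larger green pad, leaving the small pad and the purple spool alone.

**Last checks before handing in:**
- **Flap:** it held at 1.30 rad on the stay, with the arm well clear of both.
- **Red spool:** it is released and looks upright in the last picture. It measured level while held, and its centre is about 1–2 mm from the pad's centre. That position comes from the top camera, and a few stray depth readings were mixed into it.
- **Other objects:** the black, tan and white spools, the dye bottle and the jar look unmoved in the last picture. I did not measure their positions again.

No check failed or disagreed. I could not read the stay's angle or the flap's contact force directly. I inferred both from the pictures, the stop force and the flap holding still.

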